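# Hold the heater's cover plate over its screw holes

### The job

Slide the clear guard of the sample heater fully open, then pick up the steel cover plate by its handle and hold it level over the heater's deck, about 15 mm above it and not touching, turned blue stripe over blue stripe so that every threaded hole shows whole through its hole in the plate, ready for a colleague to put the screws in. Finish holding it still there in the gripper; never let the plate knock against the heater or its guard, and leave the other things on the bench where they are.

Things in the scene. Friction and masses are not known exactly. Their poses are not given: they have to be found in the camera images.
- heater: Fixed white sample heater, 220 (x) by 420 (y) mm. Origin: centre of its underside, z up; flat top at 80 mm; the guard opens to +y. Aluminium deck (180 by 180, centre x 0, y -105, blue stripe at its -x edge) on the -y half, grey top on the +y half. Two track rails along y at x +-98 (12 wide, 22 above the top) and a white button strip at y +194 (24 wide, 26 above the top)
- deck (a point): Centre of the deck's upper surface, between the threaded holes (heater frame 0, -105, 80 mm); axes as the heater's
- guard (a joint): Travel of the clear sliding guard with orange edges and upright orange tab: 0 = shut over the deck, 0.19 m = fully open at its stop. Panel 182 (x) by 180 (y) by 4 mm, underside 16 mm above the deck. Slides along heater +y with about 2 N friction and light damping, stays where left; starts 0 to 50 mm open
- guard_grip (a point): Grip point on the orange tab in the middle of the guard, moving with it: tab 50 mm long (heater x), 12 mm thick (heater y), top 57 mm above the deck. The point is on its mid-line, 42 mm above the deck, 15 mm below the tab's top
- plate: Loose steel cover plate 120 (x) by 140 (y) by 5 mm, about 0.32 kg, four 14 mm through holes, black upright handle rib in the middle. Origin: centre of the underside; z up. Blue stripe on top along its -x edge. Lies flat on the mat, its stripe within about 40 degrees of facing the robot; in place, its axes match the heater's, stripe over stripe
- plate_grip (a point): Grip point on the plate's handle rib (50 mm long along plate x, 14 mm thick along plate y, rising 40 mm above the plate's top): on its mid-line, 31 mm above the plate's underside and 14 mm below the rib's top
- mat: Green parts mat, fixed on the bench, 3 mm thick, 280 by 220 mm; origin on the bench, under the plate's area (mat spans x -180 to +100 mm, y -110 to +110 mm)
- hole0 (a point): Centre, at the underside, of the plate's 14 mm hole that goes over thread0; plate frame (-45, 55, 0) mm. The pair at the blue-striped edge is 110 mm apart, the other pair 80 mm
- hole1 (a point): Centre, at the underside, of the plate's 14 mm hole that goes over thread1; plate frame (-45, -55, 0) mm. The pair at the blue-striped edge is 110 mm apart, the other pair 80 mm
- hole2 (a point): Centre, at the underside, of the plate's 14 mm hole that goes over thread2; plate frame (45, 40, 0) mm. The pair at the blue-striped edge is 110 mm apart, the other pair 80 mm
- hole3 (a point): Centre, at the underside, of the plate's 14 mm hole that goes over thread3; plate frame (45, -40, 0) mm. The pair at the blue-striped edge is 110 mm apart, the other pair 80 mm
- thread0 (a point): Mouth of a 6 mm threaded hole in the deck, ringed in brass (ring about 12 mm across), level with the deck; (-45, 55, 0) mm from the deck's centre in the heater's axes
- thread1 (a point): Mouth of a 6 mm threaded hole in the deck, ringed in brass (ring about 12 mm across), level with the deck; (-45, -55, 0) mm from the deck's centre in the heater's axes
- thread2 (a point): Mouth of a 6 mm threaded hole in the deck, ringed in brass (ring about 12 mm across), level with the deck; (45, 40, 0) mm from the deck's centre in the heater's axes
- thread3 (a point): Mouth of a 6 mm threaded hole in the deck, ringed in brass (ring about 12 mm across), level with the deck; (45, -40, 0) mm from the deck's centre in the heater's axes
- dish: White plastic dish of brass thumbscrews, 70 by 90 by 20 mm, loose on the mat; origin under its centre. Bystander
- driver: Red-handled screwdriver, 170 mm long, lying on the bench on the robot's side of the heater; origin under its middle. Bystander
- rack: Blue tube rack, 70 by 160 by 45 mm, loose, at the far side of the bench; origin under its centre. Bystander
- tipbox: Yellow box with clear lid, 85 by 120 by 75 mm, loose, at the far side; origin under its centre. Bystander
- bottle: White bottle with blue cap, 60 mm wide, 150 mm tall, loose, at the far side; origin under its centre. Bystander
- beaker: Glass beaker, 70 mm wide, 85 mm tall, loose, at the far side; origin under its centre. Bystander
Things that resemble listed ones, but are neither listed nor needed, are in the scene too. Of the things that look like the plate, the largest one is meant.

How it is judged:
By the outcome, as a careful person would: the job done as asked, in the order asked, and still so for the second after the job is handed in, while the arm keeps its last pose, push and grip.
It also fails if it takes over 64 s, if anything falls off the work surface, if the arm or the gripper's body presses on something with over 40 N, if the wrist force passes 120 N, or if a joint passes its speed limit or range.

### The arm

A 7-joint arm with a two-finger parallel gripper is mounted at the origin on the work surface. World frame = base frame: x ahead of the robot, y to its left, z up, the work surface at z = 0. Lengths are in m, angles in degrees, forces in N, time in s.
With the tool pointing down it reaches from about 0.425 to 0.875 m from the base axis. Payload 4.7 kg.
Tool frame: the origin (TCP) lies midway between the tips of the shut fingers; the grasp point (between the pads) lies 19 mm behind it; z points along the fingers, y is the line along which they close (so a half turn about z gives the same grasp; the last joint's range is limited). The gripper opens to 87 mm and grips with 3 to 60 N. Pads are 19 mm wide; open, the fingers measure 117 mm over their backs; the gripper's body (75 mm by 190 mm) begins 51 mm behind the grasp point.
Start: joints at [-67.546, 18.392, -4.016, 83.108, 1.295, 78.541, -3.26], TCP at [0.24, 0.604, 0.197] pointing down, gripper open.
Joint ranges: [-163.93, 163.93], [-17.29, 119.83], [-79.2, 71.16], [3.27, 140.29], [-89.18, 269.18], [5.43, 117.66], [-154.24, 154.24]. Speed limits (degrees/s): [147.25, 147.25, 180, 180, 180, 180, 180].

### API

Orientations are given as [roll, pitch, yaw] about the fixed x, y, z axes, in that order (R = Rz(yaw) Ry(pitch) Rx(roll)).
In Python, from cell import env gives the robot as it stands. The module is installed in compiled form; this text tells all that it offers.
- The arm moves only by the tool step_arm, never from a script. Its argument "rows" is a list of rows, each an object with "angular": the turn, a rotation vector about the tool's x, y, z in units of pi rad (1.0 is pi rad), a list of three; "slide": the shift along the tool's x, y, z in units of 500 mm (1.0 is 500 mm), a list of three; "jaw": the opening, from 0 (shut) to 1 (fully open). A call has 1 to 10 rows; each row shifts and turns the commanded pose from where the row before left it, along the tool's axes as they then stand; what a row does not reach is not made up. A row lasts 1/8 s, in which the tool goes at most 62.5 mm and 10.7 degrees, less where a joint would pass 70% of its speed; a pose out of reach is approached as far as the arm can. A call with a number of a shift or a turn outside -1 to 1 is refused whole. A call with a gripper value outside its range is refused whole. The fingers move at their own pace and stop on an object; "newtons" is the grip in N (left out, the last holds). Time passes only in rows, so rows that do not move let the fingers close. It gives the time, the measured TCP pose, the force, the opening and the grip force at its end, in the units of the state.
- env.get_obs(): the state, without advancing time (a new reading comes with each control period).
- env.read_camera(name): name is "scene" or "top"; returns the picture (480x640x3 uint8, red, green, blue); there is no depth.
- env.camera_info(name): a dict with "fx", "fy", "cx", "cy" (pixels), "R" (3x3) and "t" (3): a world point X has camera coordinates R X + t. Camera axes: x right, y down, z forward; pixel columns grow to the right and rows downward; lengths in m; the calibration is good to about 2 mm. A picture is of the moment at which its call begins. camera_info takes no time and is no camera call.
- env.sign_off(): hands the job in; it is judged then, once.
The state is a dict: "time_s": time; "qpos": joint angles; "joint_velocities": joint speeds; "effort": joint torques, N m; "tool_pos": TCP position; "tool_rot": TCP orientation; "force": force on the tool from outside, world axes, zero at the start; "wrist_torque": the same for the moment, N m; "grip_width": finger opening in m; "grasp_force": force on a finger pad.
Only numpy, scipy, OpenCV 4.12 (cv2) and the standard library are available. Lean on these libraries where they do the work, as an engineer would, in place of code of your own. Each camera call takes 0.05 s, during which the arm holds its last target. There are 200 camera calls.

## Working session

There is one attempt and no reset: what is moved stays moved. The work goes in short steps, Python scripts to look and compute and a tool call to move; the robot and the scene stay as the last step left them, time stands still between calls to the robot, and variables do not carry over. Pictures are saved under pics/ and viewed, at most 10 in all, crops included, and the job is handed in when it is done.

Besides the shell and the picture viewer there is one more tool, called after "Request:" as name(argument=value, ...) on one line, values as JSON. step_arm: Moves the arm, as the interface text tells. Shifts and turns lie within -1 to 1; 1 stands for 500 mm of shift or pi rad of turn. Its arguments: {"type":"object","properties":{"rows":{"type":"array"},"newtons":{"type":"number"}},"required":["rows"]}

```bash
mkdir -p pics; python3 - <<'E'
from cell import env
import cv2,numpy as np
for n in("scene","top"):
    im=env.read_camera(n); cv2.imwrite(f"pics/{n}0.png",im[:,:,::-1])
    c=env.camera_info(n); print(n,{k:np.round(v,4).tolist() for k,v in c.items()})
print(env.get_obs())
E
```

```text
scene {'fx': 596.4573, 'fy': 596.4573, 'cx': 329.5617, 'cy': 242.7694, 'R': [[0.8841, 0.4671, 0.0116], [0.3559, -0.6569, -0.6647], [-0.3028, 0.5918, -0.7471]], 't': [-0.5347, -0.0872, 1.6154]}
top {'fx': 609.75, 'fy': 609.75, 'cx': 301.6176, 'cy': 241.0657, 'R': [[0.0052, -0.9999, -0.0132], [-0.981, -0.0025, -0.1938], [0.1937, 0.014, -0.981]], 't': [0.068, 0.5914, 1.4101]}
{'time_s': 0.1, 'qpos': array([-67.54655288,  18.43416847,  -4.01496487,  83.16664591,
         1.29647931,  78.54114214,  -3.25979053]), 'joint_velocities': array([ 0.14764155, -0.01975375,  0.05583214, -0.17253245, -0.00963802,
       -0.04035463, -0.12044552]), 'effort': array([ 2.42925125e-04, -4.92571771e+01, -4.05587945e-01, -3.13397849e+01,
       -6.41003600e-02,  3.95761861e-02,  7.17098010e-05]), 'tool_pos': array([0.23962993, 0.60364814, 0.19648925]), 'tool_rot': array([-1.79903354e+02,  7.04633794e-03,  1.58356092e+02]), 'force': array([-0.4466829 , -0.18400056,  0.17420406]), 'wrist_torque': array([-0.037241  , -0.03976841,  0.02015252]), 'grasp_force': 0.0, 'grip_width': 0.08712598364670761}
```

View pics/scene0.png

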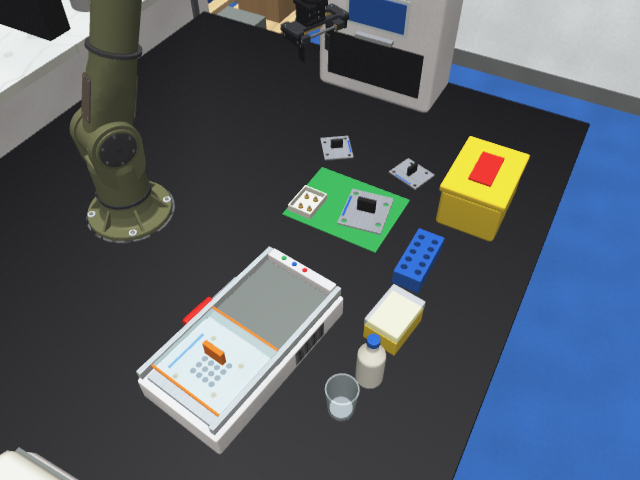

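View pics/top0.png

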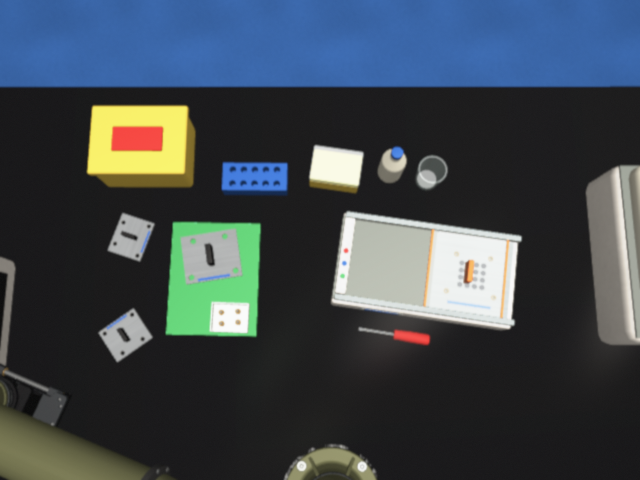

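The top view shows three plate-like things: A at (211,257) on the mat, the largest; B at (131,237); and C at (125,335), both small and on the bench. I choose A. The guard's orange edges are at x≈430 and x≈505, with the tab at (469,271). The heater's +y end, with the buttons, is on the left.

```bash
cat > h.py <<'E'
from cell import env
import cv2,numpy as np
def cam(n):
    c=env.camera_info(n); return c,np.array(c["R"]),np.array(c["t"])
def ray(n,uv,z):
    c,R,t=cam(n); d=R.T@np.array([(uv[0]-c["cx"])/c["fx"],(uv[1]-c["cy"])/c["fy"],1.]); o=-R.T@t
    return o+d*(z-o[2])/d[2]
def proj(n,X):
    c,R,t=cam(n); p=R@np.array(X)+t; return np.array([c["fx"]*p[0]/p[2]+c["cx"],c["fy"]*p[1]/p[2]+c["cy"]])
def tri(uv1,uv2,n1="scene",n2="top"):
    A=[];b=[]
    for n,uv in((n1,uv1),(n2,uv2)):
        c,R,t=cam(n)
        for k,(f,cc) in enumerate(((c["fx"],c["cx"]),(c["fy"],c["cy"]))):
            m=(uv[k]-cc)/f; A.append(R[k]-m*R[2]); b.append(m*t[2]-t[k])
    X,r,_,_=np.linalg.lstsq(np.array(A),np.array(b),rcond=None); return X,r
def blobs(im,lo,hi,roi,amin=8):
    x0,y0,x1,y1=roi; hsv=cv2.cvtColor(im[y0:y1,x0:x1],cv2.COLOR_RGB2HSV)
    m=cv2.inRange(hsv,np.array(lo),np.array(hi)); n,l,s,c=cv2.connectedComponentsWithStats(m)
    out=[]
    for i in range(1,n):
        if s[i,4]>=amin:
            q=np.argwhere(l==i)[:,::-1].astype(np.float32)
            out.append((c[i]+[x0,y0],s[i,4],q+[x0,y0]))
    return sorted(out,key=lambda o:-o[1])
E
python3 - <<'E'
from h import *
T=env.read_camera("top");S=env.read_camera("scene")
np.set_printoptions(precision=4,suppress=True)
def up(im,r,s):return cv2.resize(im[r[1]:r[3],r[0]:r[2]],None,fx=s,fy=s,interpolation=cv2.INTER_CUBIC)
a=up(T,(165,215,265,340),3);b=up(S,(330,180,410,240),5)
c=np.zeros((600,800,3),np.uint8);c[:375,:300]=a;c[:300,310:710]=b
d=up(T,(420,235,525,320),2.8)if 0 else up(T,(425,230,525,325),3);c[305:590,310:610]=d
cv2.imwrite("pics/crop1.png",c[:,:,::-1])
for n,im,rois in(("top",T,dict(plate=(165,215,265,340),heater=(330,205,525,330))),("scene",S,dict(plate=(280,165,412,250),heater=(135,245,345,450)))):
  for k,r in rois.items():
    for nm,lo,hi in(("blue",(100,90,80),(130,255,255)),("orange",(5,150,100),(20,255,255)),("green",(45,80,60),(80,255,255)),("black",(0,0,0),(180,255,50)),("stripe",(95,50,150),(115,255,255))):
      if (k=="plate")!=(nm in("blue","green","black")):continue
      for o in blobs(im,lo,hi,r)[:7]:
        (cx,cy),(w,h),an=cv2.minAreaRect(o[2].astype(np.float32)); print(n,k,nm,o[0],o[1],np.round([cx,cy,w,h,an],1))
E
```

```text
top plate blue [213.4675 277.0519] 77 [213.5 277.1   2.3  31.6  81. ]
top plate green [211.6358 281.5363] 6507 [212.7 278.5  92.  116.2   2. ]
top plate green [235.1579 270.1579] 19 [235.2 270.2   3.5   4.2  45. ]
top plate green [191.1579 277.1579] 19 [191.2 277.3   3.5   4.2  45. ]
top plate green [192.7222 240.8889] 18 [192.8 240.8   3.5   4.2  45. ]
top plate green [224.5 236. ] 16 [224.5 236.    4.    3.   90. ]
top plate black [218.8348 266.7952] 1997 [214.5 277.  124.   99.   90. ]
top plate black [211.2286 256.1143] 35 [211.5 255.1   4.   18.    3.4]
top heater orange [468.4952 271.3905] 105 [468.6 271.1   5.4  20.3   5.7]
top heater stripe [343.8889 262.7222] 18 [343.8 262.8   3.5   4.2  45. ]
scene plate blue [346.4528 205.5472] 53 [346.5 205.5   2.4  21.   24. ]
scene plate blue [409.2703 245.7838] 37 [408.5 244.5   9.    5.   90. ]
scene plate blue [402.7143 179.0357] 28 [402.3 178.7  17.5   1.4  33.7]
scene plate green [346.8788 208.526 ] 3540 [345.6 206.8 113.   62.8  22.2]
scene plate green [377.5556 224.6667] 9 [377.5 225.    2.    3.   90. ]
scene plate green [355.5 193.5] 8 [355.5 193.5   1.    3.   90. ]
scene plate green [385.5 204.5] 8 [385.5 204.5   1.    3.   90. ]
scene plate green [343.5 220.5] 8 [343.5 220.5   1.    3.   90. ]
scene plate black [353.4986 184.8427] 2575 [345.5 204.  131.   78.    0. ]
scene plate black [366.2344 204.8469] 209 [366.2 204.8  18.2  11.6  14. ]
scene plate black [409.3529 170.6765] 34 [409.  170.5   9.    4.   90. ]
scene heater orange [213.9775 352.2584] 267 [213.8 352.2  28.3  10.8  34.7]
scene heater orange [184.0219 389.3934] 183 [184.6 389.9  83.6   2.4  36.9]
scene heater orange [243.2766 327.0851] 141 [244.8 328.   77.9   1.9  33.7]
scene heater stripe [184.9603 350.8254] 126 [185.4 350.4   2.5  48.1  46. ]
scene heater stripe [293.7778 263.5   ] 18 [294.  263.5   3.    4.   90. ]
```

View pics/crop1.png

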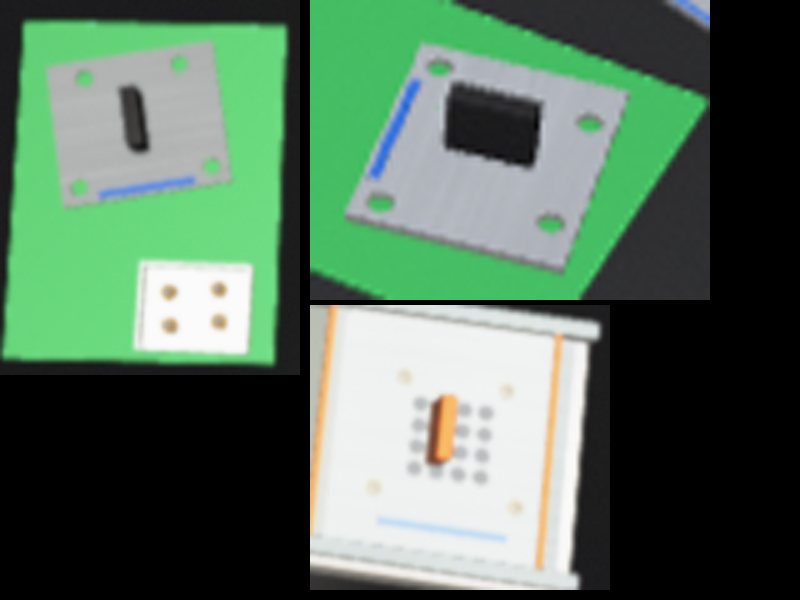

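The crop confirms plate A: holes are 44 px apart at the striped edge and 32 px apart on the other pair, and the stripe faces the robot. The rings show through the guard at about (456,254), (491,259), (446,291) and (494,298).

```bash
cat >> h.py <<'E'
def cent(im,uv,kind,r=5):
    """weighted centroid: 'brass' by saturation, 'green' by G-R"""
    u,v=np.round(uv).astype(int); p=im[v-r:v+r+1,u-r:u+r+1].astype(float)
    w=(p[...,0]-p[...,2]) if kind=="brass" else p[...,1]-p[...,0]
    w=np.clip(w-np.median(w)-0.25*(w.max()-np.median(w)),0,None)
    yy,xx=np.mgrid[v-r:v+r+1,u-r:u+r+1]; return np.array([(w*xx).sum(),(w*yy).sum()])/w.sum()
def fit(model,pts):
    M=np.array(model,float);P=np.array(pts)[:,:2];m=M.mean(0);p=P.mean(0)
    U,_,V=np.linalg.svd((M-m).T@(P-p));R=(U@V).T
    if np.linalg.det(R)<0: V[1]*=-1;R=(U@V).T
    t=p-R@m; return t,np.degrees(np.arctan2(R[1,0],R[0,0])),np.linalg.norm((M@R.T+t)-P,axis=1)
HO=np.array([[-45,55],[-45,-55],[45,40],[45,-40]])/1000
E
python3 - <<'E'
from h import *
np.set_printoptions(precision=4,suppress=True)
T=env.read_camera("top");S=env.read_camera("scene")
g=[(191.2,277.2),(235.2,270.2),(192.7,240.9),(224.5,236)]
gs=[(343.5,220.5),(377.5,224.7),(355.5,193.5),(385.5,204.5)]
t=[(446.3,291),(493.7,297.7),(456.3,254),(490.7,258.7)]
gc=[cent(T,x,"green") for x in g]
f=fit(HO,[ray("top",x,.0055) for x in gc]);print("plate top",f)
t_,y=f[0],np.radians(f[1]);Rz=np.array([[np.cos(y),-np.sin(y)],[np.sin(y),np.cos(y)]])
gs=[proj("scene",[*(t_+Rz@h),.0055]) for h in HO];print(gs)
f=fit(HO,[ray("scene",cent(S,x,"green",3),.0055) for x in gs]);print("plate scene",f)
f=fit(HO,[ray("top",cent(T,x,"brass"),.08) for x in t]);print("deck top",f)
t_,y=f[0],np.radians(f[1]);Rz=np.array([[np.cos(y),-np.sin(y)],[np.sin(y),np.cos(y)]])
ts=[proj("scene",[*(t_+Rz@h),.08]) for h in HO];print(ts)
f=fit(HO,[ray("scene",cent(S,x,"brass",4),.08) for x in ts]);print("deck scene",f)
# tab: lighter top face
for n,im,r in(("top",T,(455,250,485,295)),("scene",S,(198,335,232,370))):
  for lo in (210,170):
    for o in blobs(im,(5,60,lo),(25,255,255),r)[:2]: print(n,lo,o[0],o[1],cv2.minAreaRect(o[2].astype(np.float32)))
for u in [(430,268),(505,279)]: print(ray("top",u,.1))
E
```

```text
plate top (array([0.5632, 0.2968]), np.float64(9.272811427668987), array([0.0001, 0.0001, 0.0002, 0.0001]))
[array([357.1536, 194.1996]), array([345.2214, 221.1813]), array([387.0444, 205.3076]), array([379.2746, 225.3956])]
plate scene (array([0.5585, 0.2968]), np.float64(9.256387235311413), array([0.0008, 0.0001, 0.0009, 0.0003]))
deck top (array([ 0.5079, -0.3274]), np.float64(-8.128570171893312), array([0.0002, 0.0002, 0.0001, 0.0004]))
[array([214.6749, 338.9548]), array([176.6955, 376.69  ]), array([242.1206, 366.4735]), array([214.8961, 395.5587])]
deck scene (array([ 0.505 , -0.3303]), np.float64(-5.602651524492498), array([0.0031, 0.0047, 0.0012, 0.0034]))
top 210 [470.4779 270.3894] 113 ((470.50494384765625, 270.45050048828125), (5.2736968994140625, 21.293794631958008), 5.710592269897461)
top 170 [470.208 270.64 ] 125 ((470.1827697753906, 270.94158935546875), (5.771010875701904, 22.229080200195312), 4.085616588592529)
scene 210 [212.576 347.416] 125 ((212.56756591796875, 347.4053955078125), (22.31954574584961, 5.5798869132995605), 35.53767776489258)
scene 170 [212.4527 347.8784] 148 ((212.52671813964844, 347.9525146484375), (23.205698013305664, 7.680759429931641), 29.357751846313477)
[ 0.5202 -0.2274  0.1   ]
[ 0.4952 -0.3986  0.1   ]
```

```bash
cat >> h.py <<'E'
from scipy.spatial.transform import Rotation as Ro
def go(p,yaw,smax=45):
    """turn first, then straight shift; prints rows in tool units"""
    o=env.get_obs();R0=Ro.from_euler("xyz",o["tool_rot"],degrees=True);R1=Ro.from_euler("xyz",[180,0,yaw],degrees=True)
    a=(R0.inv()*R1).as_rotvec();d=R1.as_matrix().T@(np.array(p)-o["tool_pos"])*1000
    n=max(1,int(np.ceil(np.degrees(np.linalg.norm(a))/8)));m=max(1,int(np.ceil(np.linalg.norm(d)/smax)))
    print("at",o["tool_pos"],o["tool_rot"],"turn",n,"x",np.round(a/np.pi/n,5),"| slide mm",d,m,"x",np.round(d/500/m,5))
np.set_printoptions(precision=4,suppress=True)
def hw(x,y,c=(0.5079,-0.3274),yaw=-8.13):
    """deck-centred heater xy (mm) -> world"""
    a=np.radians(yaw);return np.array(c)+np.array([[np.cos(a),-np.sin(a)],[np.sin(a),np.cos(a)]])@np.array([x,y])/1000
E
python3 - <<'E'
from h import *
a=np.radians(-8.13);R=np.array([[np.cos(a),-np.sin(a)],[np.sin(a),np.cos(a)]])
pt=ray("top",(470.4,270.5),.137);ps=ray("scene",(212.55,347.4),.137)
for p in(pt,ps):print(p,"heater",R.T@(p[:2]-hw(0,0))*1000)
print("tri",tri((212.55,347.4),(470.4,270.5)))
for u in [(430,268),(505,279)]: print(R.T@(ray("top",u,.1)[:2]-hw(0,0))*1000)
go([.50,.30,.25],171.9)
E
```

```text
[ 0.5092 -0.3104  0.137 ] heater [-1.1602 16.9688]
[ 0.5064 -0.3109  0.137 ] heater [-3.8048 16.0947]
tri (array([ 0.508 , -0.3108,  0.1384]), array([0.]))
[ -1.9722 100.6861]
[ -2.5391 -72.2459]
at [0.2397 0.604  0.1971] [-179.966     0.0023  158.3586] turn 2 x [-0.0001 -0.     -0.0376] | slide mm [-300.5251 -264.2926  -52.8963] 9 x [-0.0668 -0.0587 -0.0118]
```

Request:
step_arm(rows=[{"angular": [0,0,-0.0376],"slide": [0,0,-0.05],"jaw": 1},{"angular": [0,0,-0.0376],"slide": [0,0,-0.0558],"jaw": 1},{"angular": [0,0,0],"slide": [-0.0751,-0.0661,0],"jaw": 1},{"angular": [0,0,0],"slide": [-0.0751,-0.0661,0],"jaw": 1},{"angular": [0,0,0],"slide": [-0.0751,-0.0661,0],"jaw": 1},{"angular": [0,0,0],"slide": [-0.0751,-0.0661,0],"jaw": 1},{"angular": [0,0,0],"slide": [-0.0751,-0.0661,0],"jaw": 1},{"angular": [0,0,0],"slide": [-0.0751,-0.0661,0],"jaw": 1},{"angular": [0,0,0],"slide": [-0.0751,-0.0661,0],"jaw": 1},{"angular": [0,0,0],"slide": [-0.0751,-0.0661,0],"jaw": 1}])

```text
time_s: 1.55
tool_pos: [0.5008, 0.2987, 0.2506]
tool_rot: [180.0, 0.0, 171.9]
force: [0.5, 0.2, 0.3]
grip_width: 0.0869
grasp_force: 0.0
```

```bash
python3 - <<'E'
from h import *
go([.508,-.3105,.22],171.9)
print(env.get_obs()["qpos"])
E
```

```text
at [0.5008 0.2987 0.2506] [179.9742   0.0178 171.8977] turn 1 x [ 0.0001  0.0001 -0.    ] | slide mm [ -92.9943 -602.1328   30.5542] 14 x [-0.0133 -0.086   0.0044]
[-41.0912   8.917    8.7005  88.7512  -1.3635  82.4046  49.5829]
```

Request:
step_arm(rows=[{"angular": [0,0,0],"slide": [-0.0155,-0.1,0.0],"jaw": 1},{"angular": [0,0,0],"slide": [-0.0155,-0.1,0.0],"jaw": 1},{"angular": [0,0,0],"slide": [-0.0155,-0.1,0.0],"jaw": 1},{"angular": [0,0,0],"slide": [-0.0155,-0.1,0.0],"jaw": 1},{"angular": [0,0,0],"slide": [-0.0155,-0.1,0.0],"jaw": 1},{"angular": [0,0,0],"slide": [-0.0155,-0.1,0.0],"jaw": 1},{"angular": [0,0,0],"slide": [-0.0155,-0.1,0.0],"jaw": 1},{"angular": [0,0,0],"slide": [-0.0155,-0.1,0.0],"jaw": 1},{"angular": [0,0,0],"slide": [-0.0155,-0.1,0.0],"jaw": 1},{"angular": [0,0,0],"slide": [-0.0155,-0.1,0.0],"jaw": 1}])

```text
time_s: 2.8
tool_pos: [0.506, -0.2074, 0.2506]
tool_rot: [180.0, 0.1, 171.9]
force: [0.8, 0.2, 0.7]
grip_width: 0.0868
grasp_force: 0.0
```

Request:
step_arm(rows=[{"angular": [0,0,0],"slide": [-0.0155,-0.1,0.02],"jaw": 1},{"angular": [0,0,0],"slide": [-0.0155,-0.1,0.04],"jaw": 1},{"angular": [0,0,0],"slide": [0,0,0],"jaw": 1}])

```text
time_s: 3.18
tool_pos: [0.5044, -0.3116, 0.2186]
tool_rot: [-179.9, -0.2, 171.4]
force: [0.2, 0.9, -0.2]
grip_width: 0.0875
grasp_force: 0.0
```

```bash
python3 - <<'E'
from h import *
go([.508,-.3105,.108],171.9)
print(env.get_obs()["qpos"])
E
```

```text
at [ 0.5044 -0.3116  0.2186] [-179.8636   -0.2119  171.4437] turn 1 x [-0.0008 -0.0012 -0.0025] | slide mm [ -3.4362   1.5918 110.6254] 3 x [-0.0023  0.0011  0.0737]
[ -4.7925  12.6145  39.7512  91.0232  -7.948   79.4473 117.199 ]
```

Request:
step_arm(rows=[{"angular": [0,0,-0.0025],"slide": [-0.0069,0.0032,0.03],"jaw": 1},{"angular": [0,0,0],"slide": [0,0,0.06],"jaw": 1},{"angular": [0,0,0],"slide": [0,0,0.06],"jaw": 1},{"angular": [0,0,0],"slide": [0,0,0.05],"jaw": 1},{"angular": [0,0,0],"slide": [0,0,0.02],"jaw": 1},{"angular": [0,0,0],"slide": [0,0,0.0],"jaw": 1}])

```text
time_s: 3.92
tool_pos: [0.5113, -0.3046, 0.11]
tool_rot: [180.0, -0.0, 172.5]
force: [-0.3, 0.4, 0.1]
grip_width: 0.0872
grasp_force: 0.0
```

```bash
python3 - <<'E'
from h import *
go([.508,-.3105,.108],171.9)
im=env.read_camera("top");a=im[205:335,330:530];s=env.read_camera("scene")[290:450,130:330]
c=np.vstack([cv2.resize(a,(460,299),interpolation=cv2.INTER_CUBIC),cv2.resize(s,(460,299),interpolation=cv2.INTER_CUBIC)])
cv2.imwrite("pics/tab1.png",c[:,:,::-1])
E
```

```text
at [ 0.5113 -0.3046  0.11  ] [179.9538  -0.0332 172.4504] turn 1 x [ 0.0003 -0.0002  0.0031] | slide mm [ 2.4677 -6.3235  1.9777] 1 x [ 0.0049 -0.0126  0.004 ]
```

View pics/tab1.png

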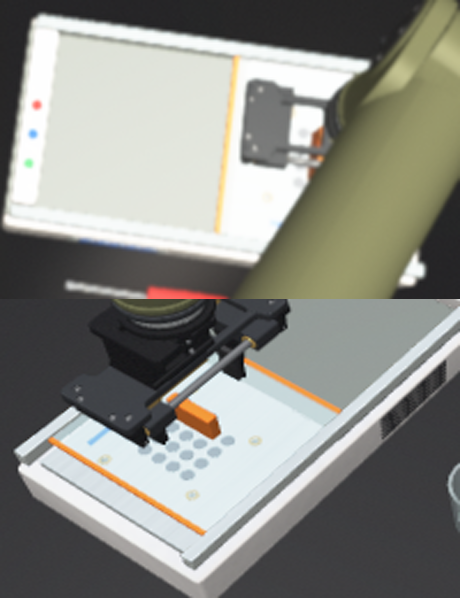

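The fingers straddle the orange tab, which sits around (195,415) in the lower crop. The tool is about 6 mm too far towards +y, so I correct that and close.

Request:
step_arm(rows=[{"angular": [0,0,0.003],"slide": [0.004,-0.012,0.003],"jaw": 1},{"angular": [0,0,0],"slide": [0,0,0],"jaw": 0.5},{"angular": [0,0,0],"slide": [0,0,0],"jaw": 0},{"angular": [0,0,0],"slide": [0,0,0],"jaw": 0},{"angular": [0,0,0],"slide": [0,0,0],"jaw": 0},{"angular": [0,0,0],"slide": [0,0,0],"jaw": 0}], newtons=15)

```text
time_s: 4.78
tool_pos: [0.5082, -0.3116, 0.1088]
tool_rot: [180.0, 0.0, 171.8]
force: [1.1, -1.0, 0.3]
grip_width: 0.0455
grasp_force: 0.0
```

```bash
python3 - <<'E'
from h import *
go([*hw(0,190),.109],171.9)
print(env.get_obs()["force"])
E
```

```text
at [ 0.5082 -0.3116  0.1088] [179.9929   0.0023 171.8074] turn 1 x [ 0.      0.     -0.0005] | slide mm [ -2.0029 174.2828  -0.1643] 4 x [-0.001   0.0871 -0.0001]
[ 1.1431 -0.9602  0.2564]
```

Request:
step_arm(rows=[{"angular": [0,0,0],"slide": [0,0,0],"jaw": 0},{"angular": [0,0,0],"slide": [0,0,0],"jaw": 0},{"angular": [0,0,0],"slide": [0,0,0],"jaw": 0},{"angular": [0,0,0],"slide": [0,0,0],"jaw": 0},{"angular": [0,0,0],"slide": [0,0,0],"jaw": 0},{"angular": [0,0,0],"slide": [0,0,0],"jaw": 0}])

```text
time_s: 5.52
tool_pos: [0.5083, -0.3111, 0.1088]
tool_rot: [180.0, -0.0, 171.8]
force: [-0.5, 2.2, 1.3]
grip_width: 0.0112
grasp_force: 15.0
```

Request:
step_arm(rows=[{"angular": [0,0,0],"slide": [0,0.02,0],"jaw": 0},{"angular": [0,0,0],"slide": [0,0.04,0],"jaw": 0},{"angular": [0,0,0],"slide": [0,0.04,0],"jaw": 0},{"angular": [0,0,0],"slide": [0,0.04,0],"jaw": 0},{"angular": [0,0,0],"slide": [0,0.04,0],"jaw": 0},{"angular": [0,0,0],"slide": [0,0.04,0],"jaw": 0},{"angular": [0,0,0],"slide": [0,0.04,0],"jaw": 0},{"angular": [0,0,0],"slide": [0,0.04,0],"jaw": 0},{"angular": [0,0,0],"slide": [0,0.02,0],"jaw": 0},{"angular": [0,0,0],"slide": [0,0,0],"jaw": 0}])

```text
time_s: 6.78
tool_pos: [0.5312, -0.1517, 0.1088]
tool_rot: [179.9, -0.0, 171.9]
force: [1.0, 2.9, -0.8]
grip_width: 0.0114
grasp_force: 15.0
```

```bash
python3 - <<'E'
from h import *
go([*hw(0,190),.109],171.9)
print(env.get_obs()["force"])
E
```

```text
at [ 0.5312 -0.1517  0.1088] [179.9042  -0.0049 171.884 ] turn 1 x [ 0.0005 -0.     -0.0001] | slide mm [-1.7593 12.7219 -0.1965] 1 x [-0.0035  0.0254 -0.0004]
[ 1.0473  2.9398 -0.849 ]
```

Gripped and moving. Now I'll ease to the stop, watching the force.

Request:
step_arm(rows=[{"angular": [0,0,0],"slide": [0,0.008,0],"jaw": 0},{"angular": [0,0,0],"slide": [0,0.008,0],"jaw": 0},{"angular": [0,0,0],"slide": [0,0.006,0],"jaw": 0},{"angular": [0,0,0],"slide": [0,0.006,0],"jaw": 0},{"angular": [0,0,0],"slide": [0,0,0],"jaw": 0}])

```text
time_s: 7.4
tool_pos: [0.5331, -0.1389, 0.1088]
tool_rot: [180.0, -0.0, 171.8]
force: [1.5, -1.3, -1.2]
grip_width: 0.0116
grasp_force: 15.0
```

Request:
step_arm(rows=[{"angular": [0,0,0],"slide": [0,0.004,0],"jaw": 0},{"angular": [0,0,0],"slide": [0,0,0],"jaw": 0}])

```text
time_s: 7.65
tool_pos: [0.5332, -0.1379, 0.1088]
tool_rot: [-180.0, 0.0, 171.8]
force: [0.5, -2.4, -3.1]
grip_width: 0.0113
grasp_force: 15.0
```

Request:
step_arm(rows=[{"angular": [0,0,0],"slide": [0,0.004,0],"jaw": 0},{"angular": [0,0,0],"slide": [0,0,0],"jaw": 0}])

```text
time_s: 7.9
tool_pos: [0.5332, -0.1379, 0.1088]
tool_rot: [-179.8, 0.0, 171.7]
force: [0.7, -6.8, -2.8]
grip_width: 0.0117
grasp_force: 15.0
```

Request:
step_arm(rows=[{"angular": [0,0,0],"slide": [0,0.004,0],"jaw": 0},{"angular": [0,0,0],"slide": [0,0,0],"jaw": 0}])

```text
time_s: 8.15
tool_pos: [0.5332, -0.1379, 0.1089]
tool_rot: [-179.7, 0.0, 171.7]
force: [0.1, -10.7, -2.6]
grip_width: 0.0116
grasp_force: 15.0
```

The force rises while the position stays put, so the guard is at its stop. I'll relax the push, release and lift.

Request:
step_arm(rows=[{"angular": [0,0,0],"slide": [0,-0.008,0],"jaw": 0},{"angular": [0,0,0],"slide": [0,0,0],"jaw": 0.6},{"angular": [0,0,0],"slide": [0,0,0],"jaw": 0.6},{"angular": [0,0,0],"slide": [0,0,0],"jaw": 0.6},{"angular": [0,0,0],"slide": [0,0,-0.04],"jaw": 0.8},{"angular": [0,0,0],"slide": [0,0,-0.1],"jaw": 0.8},{"angular": [0,0,0],"slide": [0,0,-0.1],"jaw": 0.8},{"angular": [0,0,0],"slide": [0,0,-0.08],"jaw": 0.8}])

```text
time_s: 9.15
tool_pos: [0.5336, -0.1371, 0.2712]
tool_rot: [180.0, 0.1, 171.8]
force: [-0.3, -0.7, -0.5]
grip_width: 0.0677
grasp_force: 0.0
```

```bash
python3 - <<'E'
from h import *
go([.562,.2968,.20],189.3)
E
```

```text
at [ 0.5336 -0.1371  0.2712] [179.9536   0.1045 171.8321] turn 3 x [ 0.0001  0.0002 -0.0323] | slide mm [-98.1126 423.5962  71.2252] 10 x [-0.0196  0.0847  0.0143]
```

Request:
step_arm(rows=[{"angular": [0,0,-0.0323],"slide": [0,0,0],"jaw": 0.8},{"angular": [0,0,-0.0323],"slide": [0,0,0],"jaw": 0.8},{"angular": [0,0,-0.0323],"slide": [0,0,0],"jaw": 0.8},{"angular": [0,0,0],"slide": [-0.0218,0.094,0],"jaw": 0.8},{"angular": [0,0,0],"slide": [-0.0218,0.094,0],"jaw": 0.8},{"angular": [0,0,0],"slide": [-0.0218,0.094,0],"jaw": 0.8},{"angular": [0,0,0],"slide": [-0.0218,0.094,0],"jaw": 0.8},{"angular": [0,0,0],"slide": [-0.0218,0.094,0],"jaw": 0.8},{"angular": [0,0,0],"slide": [-0.0218,0.094,0],"jaw": 0.8},{"angular": [0,0,0],"slide": [-0.0218,0.094,0],"jaw": 0.8}])

```text
time_s: 10.4
tool_pos: [0.5555, 0.2015, 0.2691]
tool_rot: [180.0, 0.0, -170.7]
force: [1.1, 0.3, 0.4]
grip_width: 0.0697
grasp_force: 0.0
```

Request:
step_arm(rows=[{"angular": [0,0,0],"slide": [-0.0218,0.094,0],"jaw": 0.8},{"angular": [0,0,0],"slide": [-0.0218,0.094,0],"jaw": 0.8},{"angular": [0,0,0],"slide": [0,0,0.1],"jaw": 0.8},{"angular": [0,0,0],"slide": [0,0,0.1],"jaw": 0.8},{"angular": [0,0,0],"slide": [0,0,0.05],"jaw": 0.8},{"angular": [0,0,0],"slide": [0,0,0],"jaw": 0.8},{"angular": [0,0,0],"slide": [0,0,0],"jaw": 0.8}])

```text
time_s: 11.28
tool_pos: [0.5629, 0.2964, 0.1455]
tool_rot: [179.9, 0.1, -170.7]
force: [0.7, -0.2, -0.1]
grip_width: 0.0696
grasp_force: 0.0
```

```bash
python3 - <<'E'
from h import *
go([.562,.2968,.018],189.3)
T=env.read_camera("top");S=env.read_camera("scene")
# guard check & deck refit, guard clear
t=[proj("top",[*hw(*(h*1000)),.08]) for h in HO]
f=fit(HO,[ray("top",cent(T,x,"brass"),.08) for x in t]);print("deck top",f)
ts=[proj("scene",[*hw(*(h*1000)),.08]) for h in HO]
f2=fit(HO,[ray("scene",cent(S,x+[-1,1],"brass",4),.08) for x in ts]);print("deck scene",f2)
a=cv2.resize(T[205:335,330:530],(460,299),interpolation=cv2.INTER_CUBIC);s=cv2.resize(S[130:260,260:430],(460,299+52),interpolation=cv2.INTER_CUBIC)[:299]
cv2.imwrite("pics/p2.png",np.vstack([a,s])[:,:,::-1])
E
```

```text
at [0.5629 0.2964 0.1455] [ 179.9434    0.1172 -170.7459] turn 1 x [ 0.0003  0.0006 -0.0003] | slide mm [  0.8507   0.5115 127.4799] 3 x [0.0006 0.0003 0.085 ]
deck top (array([ 0.5078, -0.3273]), np.float64(-8.152284424315996), array([0.0002, 0.0003, 0.0001, 0.0002]))
deck scene (array([ 0.5039, -0.3273]), np.float64(-8.12207188192457), array([0.0003, 0.0002, 0.0002, 0.0005]))
```

View pics/p2.png

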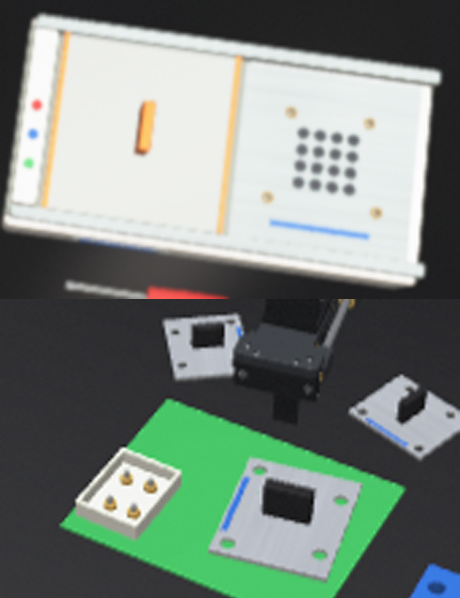

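Top crop: the guard is fully open, lying beside the button strip with the deck bare. Bottom crop: the gripper is above the chosen plate, and the fingers line up with the rib at (288,498). I'll descend now.

Request:
step_arm(rows=[{"angular": [0,0,0],"slide": [0.003,0.001,0.06],"jaw": 0.8},{"angular": [0,0,0],"slide": [0,0,0.08],"jaw": 0.8},{"angular": [0,0,0],"slide": [0,0,0.06],"jaw": 0.8},{"angular": [0,0,0],"slide": [0,0,0.03],"jaw": 0.8},{"angular": [0,0,0],"slide": [0,0,0.015],"jaw": 0.8},{"angular": [0,0,0],"slide": [0,0,0],"jaw": 0.8},{"angular": [0,0,0],"slide": [0,0,0],"jaw": 0.8}])

```text
time_s: 12.25
tool_pos: [0.5616, 0.2966, 0.0228]
tool_rot: [179.9, 0.1, -170.8]
force: [0.7, 0.2, 0.8]
grip_width: 0.0695
grasp_force: 0.0
```

```bash
python3 - <<'E'
from h import *
go([.561,.2968,.017],189.3)
E
```

```text
at [0.5616 0.2966 0.0228] [ 179.9459    0.1265 -170.7596] turn 1 x [ 0.0003  0.0007 -0.0003] | slide mm [0.5619 0.3289 5.7788] 1 x [0.0011 0.0007 0.0116]
```

Request:
step_arm(rows=[{"angular": [0.0003,0.0007,0],"slide": [0.001,0.0005,0.0115],"jaw": 0.8},{"angular": [0,0,0],"slide": [0,0,0],"jaw": 0.4},{"angular": [0,0,0],"slide": [0,0,0],"jaw": 0.25},{"angular": [0,0,0],"slide": [0,0,0],"jaw": 0.2},{"angular": [0,0,0],"slide": [0,0,0],"jaw": 0},{"angular": [0,0,0],"slide": [0,0,0],"jaw": 0},{"angular": [0,0,0],"slide": [0,0,0],"jaw": 0},{"angular": [0,0,0],"slide": [0,0,0],"jaw": 0},{"angular": [0,0,0],"slide": [0,0,0],"jaw": 0},{"angular": [0,0,0],"slide": [0,0,0],"jaw": 0}], newtons=40)

```text
time_s: 13.5
tool_pos: [0.5601, 0.2965, 0.0157]
tool_rot: [-180.0, -0.1, -170.8]
force: [-0.4, 1.0, -1.1]
grip_width: 0.0134
grasp_force: 40.0
```

Request:
step_arm(rows=[{"angular": [0,0,0],"slide": [0,0,0],"jaw": 0},{"angular": [0,0,0],"slide": [0,0,0],"jaw": 0}])

```text
time_s: 13.75
tool_pos: [0.5601, 0.2965, 0.0157]
tool_rot: [-180.0, -0.1, -170.8]
force: [-0.1, 1.9, -0.3]
grip_width: 0.0133
grasp_force: 40.0
```

Request:
step_arm(rows=[{"angular": [0,0,0],"slide": [0,0,-0.01],"jaw": 0},{"angular": [0,0,0],"slide": [0,0,-0.03],"jaw": 0},{"angular": [0,0,0],"slide": [0,0,-0.06],"jaw": 0},{"angular": [0,0,0],"slide": [0,0,-0.08],"jaw": 0},{"angular": [0,0,0],"slide": [0,0,-0.08],"jaw": 0},{"angular": [0,0,0],"slide": [0,0,-0.08],"jaw": 0},{"angular": [0,0,0],"slide": [0,0,-0.08],"jaw": 0},{"angular": [0,0,0],"slide": [0,0,-0.06],"jaw": 0},{"angular": [0,0,0],"slide": [0,0,-0.03],"jaw": 0},{"angular": [0,0,0],"slide": [0,0,0],"jaw": 0}])

```text
time_s: 15.0
tool_pos: [0.561, 0.2965, 0.2717]
tool_rot: [-180.0, -0.0, -170.8]
force: [0.2, 0.7, -3.9]
grip_width: 0.0133
grasp_force: 40.0
```

```bash
python3 - <<'E'
from h import *
go([.5048,-.3267,.27],171.78)
o=env.get_obs();print(o["grip_width"],o["force"],o["wrist_torque"])
E
```

```text
at [0.561  0.2965 0.2717] [-179.9843   -0.0255 -170.7746] turn 3 x [-0.     -0.      0.0323] | slide mm [ -33.4705 -624.8291    1.6565] 14 x [-0.0048 -0.0893  0.0002]
0.013313020119300393 [ 0.2168  0.6811 -3.9416] [ 0.0689 -0.008  -0.0063]
```

Request:
step_arm(rows=[{"angular": [0,0,0.0242],"slide": [0,0,0],"jaw": 0},{"angular": [0,0,0.0242],"slide": [0,0,0],"jaw": 0},{"angular": [0,0,0.0242],"slide": [0,0,0],"jaw": 0},{"angular": [0,0,0.0242],"slide": [0,0,0],"jaw": 0},{"angular": [0,0,0],"slide": [-0.0027,-0.05,0],"jaw": 0},{"angular": [0,0,0],"slide": [-0.0044,-0.082,0],"jaw": 0},{"angular": [0,0,0],"slide": [-0.0044,-0.082,0],"jaw": 0},{"angular": [0,0,0],"slide": [-0.0044,-0.082,0],"jaw": 0},{"angular": [0,0,0],"slide": [-0.0044,-0.082,0],"jaw": 0},{"angular": [0,0,0],"slide": [-0.0044,-0.082,0],"jaw": 0}])

```text
time_s: 16.25
tool_pos: [0.5388, 0.0641, 0.2698]
tool_rot: [-179.9, -0.2, 171.8]
force: [0.5, -0.4, -3.6]
grip_width: 0.0136
grasp_force: 40.0
```

Request:
step_arm(rows=[{"angular": [0,0,0],"slide": [-0.0044,-0.082,0],"jaw": 0},{"angular": [0,0,0],"slide": [-0.0044,-0.082,0],"jaw": 0},{"angular": [0,0,0],"slide": [-0.0044,-0.082,0],"jaw": 0},{"angular": [0,0,0],"slide": [-0.0044,-0.082,0],"jaw": 0},{"angular": [0,0,0],"slide": [-0.0044,-0.082,0],"jaw": 0},{"angular": [0,0,0],"slide": [-0.0044,-0.082,0],"jaw": 0},{"angular": [0,0,0],"slide": [-0.0044,-0.082,0],"jaw": 0},{"angular": [0,0,0],"slide": [-0.0044,-0.082,0],"jaw": 0},{"angular": [0,0,0],"slide": [-0.0044,-0.082,0],"jaw": 0},{"angular": [0,0,0],"slide": [-0.0027,-0.05,0],"jaw": 0}])

```text
time_s: 17.5
tool_pos: [0.502, -0.3292, 0.2705]
tool_rot: [-179.9, -0.2, 171.6]
force: [0.7, 0.1, -3.7]
grip_width: 0.0138
grasp_force: 40.0
```

Request:
step_arm(rows=[{"angular": [0,0,0],"slide": [0,0,0],"jaw": 0},{"angular": [0,0,0],"slide": [0,0,0],"jaw": 0}])

```text
time_s: 17.75
tool_pos: [0.5042, -0.3253, 0.2706]
tool_rot: [-180.0, -0.2, 171.8]
force: [0.1, -0.0, -3.4]
grip_width: 0.0134
grasp_force: 40.0
```

```bash
python3 - <<'E'
from h import *
go([.5048,-.3267,.130],171.78)
T=env.read_camera("top");S=env.read_camera("scene")
a=cv2.resize(T[205:335,330:530],(460,299),interpolation=cv2.INTER_CUBIC);s=cv2.resize(S[270:430,130:330],(460,299),interpolation=cv2.INTER_CUBIC)
cv2.imwrite("pics/p3.png",np.vstack([a,s])[:,:,::-1])
E
```

```text
at [ 0.5042 -0.3253  0.2706] [-179.9949   -0.1821  171.8239] turn 1 x [-0.     -0.001   0.0002] | slide mm [ -0.7849  -1.3277 140.6459] 4 x [-0.0004 -0.0007  0.0703]
```

View pics/p3.png

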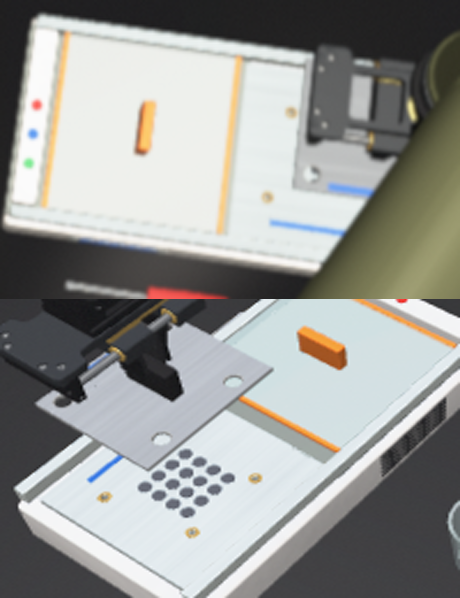

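The plate hangs above the deck, level, stripe on the stripe side, clear of the guard edge. I'll descend to about 20 mm and measure.

Request:
step_arm(rows=[{"angular": [0,-0.001,0],"slide": [0,-0.001,0.04],"jaw": 0},{"angular": [0,0,0],"slide": [0,0,0.07],"jaw": 0},{"angular": [0,0,0],"slide": [0,0,0.07],"jaw": 0},{"angular": [0,0,0],"slide": [0,0,0.06],"jaw": 0},{"angular": [0,0,0],"slide": [0,0,0.04],"jaw": 0},{"angular": [0,0,0],"slide": [0,0,0.025],"jaw": 0},{"angular": [0,0,0],"slide": [0,0,0],"jaw": 0},{"angular": [0,0,0],"slide": [0,0,0],"jaw": 0}])

```text
time_s: 18.85
tool_pos: [0.5057, -0.3271, 0.1201]
tool_rot: [-179.9, 0.2, 171.8]
force: [0.1, 0.0, -3.6]
grip_width: 0.0135
grasp_force: 40.0
```

```bash
python3 - <<'E'
from h import *
go([.5048,-.3267,.1077],171.78)
T=env.read_camera("top");S=env.read_camera("scene")
cv2.imwrite("pics/rawT.png",T[:,:,::-1]);cv2.imwrite("pics/rawS.png",S[:,:,::-1])
a=cv2.resize(T[240:310,430:515],(485,399),interpolation=cv2.INTER_CUBIC)[:299];a=cv2.resize(T[225:310,410:520],(700,541),interpolation=cv2.INTER_CUBIC)[200:500]
s=cv2.resize(S[320:420,150:290],(700,500),interpolation=cv2.INTER_CUBIC)[:300] if 0 else cv2.resize(S[330:410,150:270],(700,467),interpolation=cv2.INTER_CUBIC)
c=np.vstack([cv2.resize(a,(700,300))[:130] if 0 else a[:133*2:1][:130],s]);cv2.imwrite("pics/p4.png",c[:,:,::-1])
E
```

```text
at [ 0.5057 -0.3271  0.1201] [-179.8776    0.1834  171.8218] turn 1 x [-0.0007  0.001   0.0002] | slide mm [ 0.9824  0.2901 12.444 ] 1 x [0.002  0.0006 0.0249]
```

View pics/p4.png

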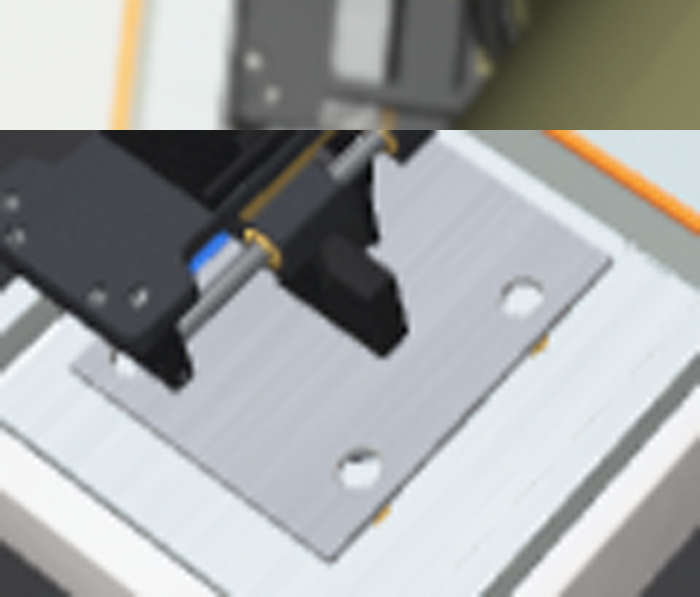

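Lower crop: hole 2 is at about (239.5,358.6) in full-image pixels and hole 3 at about (211.7,387.9). The plate is level. I'll go to the final height and measure the holes.

Request:
step_arm(rows=[{"angular": [-0.0007,0.001,0],"slide": [0.001,0.0005,0.01],"jaw": 0},{"angular": [0,0,0],"slide": [0,0,0.01],"jaw": 0},{"angular": [0,0,0],"slide": [0,0,0.004],"jaw": 0},{"angular": [0,0,0],"slide": [0,0,0],"jaw": 0},{"angular": [0,0,0],"slide": [0,0,0],"jaw": 0},{"angular": [0,0,0],"slide": [0,0,0],"jaw": 0}])

```text
time_s: 19.7
tool_pos: [0.5046, -0.3264, 0.1072]
tool_rot: [180.0, -0.1, 171.8]
force: [0.1, -0.7, -3.7]
grip_width: 0.0134
grasp_force: 40.0
```

```bash
python3 - <<'E'
from h import *
go([.5048,-.3267,.1077],171.78)
T=env.read_camera("top");S=env.read_camera("scene")
zt=env.get_obs()["tool_pos"][2]-.0127+.005
for n,im,dc in(("scene",S,(.5039,-.3273)),("top",T,(.5078,-.3273))):
    for i,h in enumerate(HO):
        u=proj(n,[*hw(*(h*1000),c=dc),zt]); x,y=np.round(u).astype(int); r=9
        p=cv2.resize(im[y-r:y+r+1,x-r:x+r+1],None,fx=8,fy=8,interpolation=cv2.INTER_CUBIC)
        cv2.imwrite(f"pics/h_{n}{i}.png",p[:,:,::-1])
        g=p.min(2); _,m=cv2.threshold(g,0,255,cv2.THRESH_OTSU)
        k,l,s,c=cv2.connectedComponentsWithStats(m)
        for j in range(1,k):
            if 150<s[j,4]<8000:
                uv=(c[j]+.5)/8-.5+[x-r,y-r]; w=ray(n,uv,zt)[:2]; a=np.radians(-8.13);R=np.array([[np.cos(a),-np.sin(a)],[np.sin(a),np.cos(a)]])
                print(n,i,"pred",u,"blob",uv,s[j,2:]/8,"heater err mm",(R.T@(w-dc)-h)*1000)
rows=[np.hstack([cv2.resize(cv2.imread(f"pics/h_{n}{i}.png"),(190,190)) for i in range(4)]) for n in("scene","top")]
cv2.imwrite("pics/p5.png",np.vstack(rows))
E
```

```text
at [ 0.5046 -0.3264  0.1072] [179.9655  -0.084  171.8189] turn 1 x [ 0.0002 -0.0005  0.0002] | slide mm [-0.2114 -0.2927 -0.5166] 1 x [-0.0004 -0.0006 -0.001 ]
scene 0 pred [211.8754 333.0784] blob [211.5656 337.0396] [  8.75    9.625 224.375] heater err mm [ 6.1905 -7.461 ]
scene 0 pred [211.8754 333.0784] blob [217.7053 339.9879] [  7.5     6.125 289.125] heater err mm [21.311  -5.1819]
scene 1 pred [173.3275 370.9394] blob [174.7666 362.1837] [ 2.     1.625 20.75 ] heater err mm [-12.025   15.6311]
scene 2 pred [239.5241 360.6931] blob [239.4997 361.3582] [  6.      4.875 149.625] heater err mm [ 0.9769 -1.1696]
scene 2 pred [239.5241 360.6931] blob [246.8141 367.6764] [  7.75    8.125 272.875] heater err mm [22.2663 -3.2799]
scene 3 pred [211.8888 389.8943] blob [211.8601 390.4117] [  6.875   4.75  161.875] heater err mm [ 0.7175 -0.8378]
scene 3 pred [211.8888 389.8943] blob [219.136  397.0606] [  6.75   7.25 207.5 ] heater err mm [21.663  -2.8289]
top 0 pred [447.7646 289.2769] blob [443.1385 292.2561] [ 19.  19. 651.] heater err mm [-8.3667  9.7773]
top 0 pred [447.7646 289.2769] blob [449.0465 289.3594] [ 2.375  4.25  40.   ] heater err mm [ 0.2363 -2.9224]
top 2 pred [458.1305 252.0188] blob [464.1776 245.0845] [  8.375   5.875 296.5  ] heater err mm [ 18.3611 -12.2851]
top 2 pred [458.1305 252.0188] blob [464.2997 257.467 ] [  6.75   8.5  421.  ] heater err mm [-10.7287 -15.3595]
top 3 pred [492.6364 256.9201] blob [487.7753 253.4642] [  7.625  15.    394.125] heater err mm [ 6.4945 11.8221]
top 3 pred [492.6364 256.9201] blob [501.1883 249.7127] [ 3.25   3.875 74.375] heater err mm [ 19.7971 -18.1023]
top 3 pred [492.6364 256.9201] blob [498.7153 261.6351] [ 11.125  13.875 662.5  ] heater err mm [ -9.0193 -14.8217]
```

View pics/p5.png

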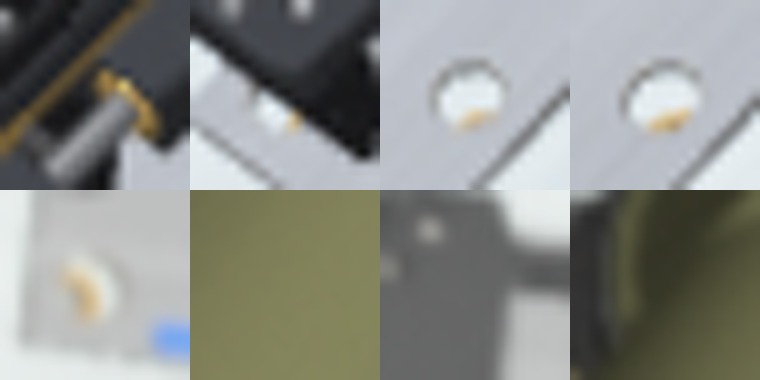

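The row of holes matches: the rims of holes 2 and 3 (scene) and hole 0 (top) lie within about 0.3 px of where they should be, so under 1 mm. The brass crescents are where 15 mm of parallax puts them. I'll make a 0.5 mm height trim and settle.

Request:
step_arm(rows=[{"angular": [0,-0.0004,0],"slide": [0,-0.0005,-0.001],"jaw": 0},{"angular": [0,0,0],"slide": [0,0,0],"jaw": 0},{"angular": [0,0,0],"slide": [0,0,0],"jaw": 0},{"angular": [0,0,0],"slide": [0,0,0],"jaw": 0},{"angular": [0,0,0],"slide": [0,0,0],"jaw": 0},{"angular": [0,0,0],"slide": [0,0,0],"jaw": 0},{"angular": [0,0,0],"slide": [0,0,0],"jaw": 0},{"angular": [0,0,0],"slide": [0,0,0],"jaw": 0}])

```text
time_s: 20.8
tool_pos: [0.5045, -0.3265, 0.1075]
tool_rot: [180.0, -0.0, 171.8]
force: [0.0, 0.2, -2.2]
grip_width: 0.0135
grasp_force: 40.0
```

```bash
python3 - <<'E'
from h import *
go([.5048,-.3267,.1077],171.78)
S=env.read_camera("scene");T=env.read_camera("top")
cv2.imwrite("pics/p6.png",np.hstack([cv2.resize(S[320:420,150:270],(480,400),interpolation=cv2.INTER_CUBIC),cv2.resize(T[130:330,300:440],(280,400))])[:,:,::-1])
E
```

```text
at [ 0.5045 -0.3265  0.1075] [179.9588  -0.0269 171.8196] turn 1 x [ 0.0002 -0.0001  0.0002] | slide mm [-0.297  -0.1392 -0.177 ] 1 x [-0.0006 -0.0003 -0.0003]
```

View pics/p6.png

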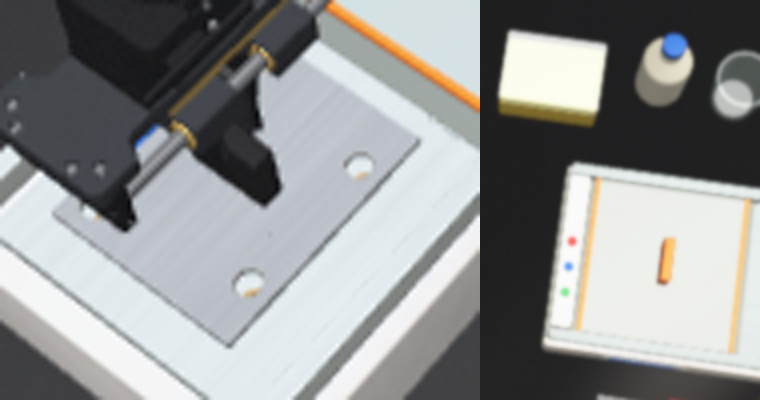

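The plate hangs level and square to the deck. The brass shows through holes at (359,165) and (248,285), the guard is still open, and the bystanders in view have not moved.

```bash
python3 -c "
from cell import env
print(env.sign_off())"
```

```text
the job is handed in; nothing more can be done
None
```

I've handed the job in: the guard is fully open at its stop, and the gripper holds the plate still and level about 15 mm above the deck, blue stripe over blue stripe. The three holes I could measure (0, 2 and 3) are within about 1 mm of their threads; hole 1 was mostly hidden by the gripper.

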